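# Open the tall cupboard past its child catch

## Robot

A 7-joint arm with a two-finger parallel gripper is mounted at the origin on a cart in front of the work surface, level with it; the furniture and walls round the work are solid. World frame = base frame: x ahead of the robot, y to its left, z up, the work surface at z = 0. Lengths are in m, angles in rad, forces in N, time in s.
With the tool pointing down it reaches from about 0.425 to 0.925 m from the base axis. Payload 6.8 kg.
Tool frame: the origin (TCP) lies midway between the tips of the shut fingers; the grasp point (between the pads) lies 19 mm behind it; z points along the fingers, y is the line along which they close (so a half turn about z gives the same grasp; the last joint's range is limited). The gripper opens to 85 mm and grips with 20 to 120 N. Pads are 22 mm wide; open, the fingers measure 114 mm over their backs; the gripper's body (76 mm by 85 mm) begins 54 mm behind the grasp point. The pads swing forward as they close: fully open they stand 13 mm farther back than shut.
Start: joints at [-1.301, 0.477, 0.022, 1.555, -0.011, 1.109, -0.083], TCP at [0.249, 0.627, 0.231] pointing down, gripper open.
Joint ranges: [-2.96, 2.96], [-0.34, 2.1], [-1.41, 1.46], [0.24, 2.44], [-1.37, 4.51], [0.17, 1.92], [-2.96, 2.96]. Speed limits (rad/s): [2.39, 2.39, 3.14, 3.14, 3.14, 3.14, 3.14].

## Interface

Orientations are given as a unit quaternion [w, x, y, z].
In Python, from station import * gives the robot as it stands.
- The arm moves only by the shell command python3 -m creep 'ROWS' [FORCE]. ROWS is JSON, a list of rows, each a list of 7 numbers: the gripper command: -1 is shut, 1 is fully open, values between are in proportion, then the shift along the world's x, y, z in mm, then the turn, a rotation vector about the world's x, y, z in rad. A call has 1 to 5 rows; each row shifts and turns the commanded pose from where the row before left it; what a row does not reach is not made up. A row lasts 1/8 s, in which the tool goes at most 62.5 mm and 10.7 degrees, less where a joint would pass 70% of its speed; a pose out of reach is approached as far as the arm can. A call is refused whole if a number of a shift passes 62.5 or a number of a turn 0.188, either way. A call with a gripper value outside its range is refused whole. The fingers move at their own pace and stop on an object; FORCE is the grip in N (left out, the last holds). Time passes only in rows, so rows that do not move let the fingers close. It gives the time, the measured TCP pose, the force, the opening and the grip force at its end, in the units of the state.
- get_obs(): the state, without advancing time (a new reading comes with each control period).
- read_camera(name): name is "scene" or "top" or "wrist"; returns (picture, depth): 480x640x3 uint8, red, green, blue; 480x640 float32, m along the optical axis (not along the pixel's ray), 0 where there is no reading.
- camera_params(name): a dict with "intrinsics" (3x3 intrinsics, pixels), "cam_to_world" (4x4, takes a point from camera to world coordinates); the wrist camera has in their place "mount" (4x4, takes a point from camera to tool coordinates, whose origin is the TCP and whose axes are the flange's). Camera axes: x right, y up, looking along -z (the intrinsics and any distortion apply to the point x, -y, -z); pixel columns grow to the right and rows downward; lengths in m; the calibration is good to about 2 mm. A picture is of the moment at which its call begins: read the wrist's pose just before it. camera_params takes no time and is no camera call.
- hand_in(): hands the job in; it is judged then, once.
The state is a dict: "t": time; "q": joint angles; "joint_vel": joint speeds; "joint_torque": joint torques, N m; "eef_pos": TCP position; "tool_rot": TCP orientation; "contact_force": force on the tool from outside, world axes, zero at the start; "torque": the same for the moment, N m; "gripper_width": opening from 0.0 (shut) to 1.0 (fully open); "grasp_force": force on a finger pad.
Only numpy, scipy, OpenCV 4.12 (cv2) and the standard library are available. Lean on these libraries where they do the work, as an engineer would, in place of code of your own. Each camera call takes 0.05 s, during which the arm holds its last target. There are 200 camera calls.

## Task

Two small wooden cupboards stand on the shop table, each with its door held ajar by a child safety catch behind the door. Reach into the gap at the top of the taller cupboard's door, press its catch down, and while holding it down pull that door wide open, more than two thirds of the way to square with the front; then let go and leave it standing open. Leave the lower cupboard's door on its catch.

Things in the scene. Friction and masses are not known exactly. Their poses are not given: they have to be found in the camera images.
- tall_grip (a point): Middle of the top edge of the taller wooden cupboard's door (cupboard 210 mm high, 190 wide, 130 deep, fixed; the other is 150 high), right over its catch. Moves with the door: x points square to the door, inwards; y along it to its upright hinge, 125 mm away on the left, which is 6 mm further in x (on the inner face); z up. Door 12 mm thick; its upper 48 mm is flat and can be pinched.
- tall_door (a joint): Angle of that door (rad): 0 shut; grows as its free right edge swings out to the front (clockwise from above), to 1.7. It starts ajar at 0.34 to 0.39; the catch stops it at 0.40 unless pressed. Its top edge is level with the flat roof; the gap behind it at the catch is 42 to 53 mm wide. It stays where it is left (hinge friction, about 1 N at the catch).
- tall_catch (a joint): How far its catch is pressed down (m): 0 at rest, 0.018 at the stop. A white plastic plate on the door's inner face, 28 mm wide, reaching 75 mm inwards across the gap, 24 mm below the top edge; moves with the door. Pressed 8 mm or more anywhere in the gap (10 to 16 is best) it frees the door; needed only until 0.65 rad. Spring 2 N, 8.5 N at the stop; it rises when let go.
- low_door (a joint): Angle (rad) of the door of the lower cupboard (150 mm high, 190 wide), built alike and held ajar by its own catch at 0.40 at most. Not to be opened.

How it is judged:
By the outcome, as a careful person would: the job done as asked, in the order asked, and still so for the second after the job is handed in, with the robot touching nothing.
It also fails if it takes over 34 s, if anything falls off the work surface, if the arm or the gripper's body presses on something with over 40 N, if the wrist force passes 120 N, or if a joint passes its speed limit or range.

## Working session

There is one attempt and no reset: what is moved stays moved. The work goes in short steps, Python scripts to look and compute and a shell command to move; the robot and the scene stay as the last step left them, time stands still between calls to the robot, and variables do not carry over. Pictures are saved under pics/ and viewed, at most 10 in all, crops included, and the job is handed in when it is done.

```bash
ls; mkdir -p pics
cat > h.py <<'E'
from station import *
import numpy as np, cv2
def snap(name,fn):
    o=get_obs(); im,d=read_camera(name); cv2.imwrite('pics/'+fn+'.png',im[:,:,::-1]); np.savez('pics/'+fn+'.npz',d=d,p=o['eef_pos'],r=o['tool_rot']); return im,d
def w(name,fn,pts,n=2):
    z=np.load('pics/'+fn+'.npz'); c=camera_params(name); K=np.array(c['intrinsics']); d=z['d']
    if name=='wrist':
        from scipy.spatial.transform import Rotation as R
        q=z['r']; T=np.eye(4); T[:3,:3]=R.from_quat([q[1],q[2],q[3],q[0]]).as_matrix(); T[:3,3]=z['p']; T=T@np.array(c['mount'])
    else: T=np.array(c['cam_to_world'])
    out=[]
    for u,v in pts:
        p=d[v-n:v+n+1,u-n:u+n+1]; p=p[p>0]; dd=np.median(p) if p.size else np.nan
        out.append((T@[(u-K[0,2])/K[0,0]*dd,-(v-K[1,2])/K[1,1]*dd,-dd,1])[:3])
    return np.array(out)
E
python3 - <<'E'
from h import *
for n in('scene','top'): snap(n,n+'1')
print(get_obs()); print(camera_params('top'),camera_params('scene'))
E
```

```text
pics
{'t': 0.1, 'q': array([-1.30108562,  0.47770485,  0.02235267,  1.55635163, -0.01149278,
        1.10929687, -0.08311693]), 'joint_vel': array([-0.00012105, -0.00142044,  0.00146439, -0.00227918,  0.0012361 ,
        0.00029528, -0.00037086]), 'joint_torque': array([ 5.29846424e-03, -5.97755384e+01,  1.61427431e+00, -2.81951988e+01,
        1.29506900e-02,  5.11998383e-03, -1.58790118e-05]), 'eef_pos': array([0.24881989, 0.62689317, 0.23043197]), 'tool_rot': array([-8.93013795e-05,  1.87785036e-01,  9.82209812e-01, -8.11274574e-04]), 'contact_force': array([-0.0232662 , -0.4054821 , -0.66892229]), 'torque': array([ 0.03373591, -0.06179091,  0.00462043]), 'grasp_force': 0.0, 'gripper_width': 0.9971942190491818}
{'intrinsics': array([[597.65427775,   0.        , 318.77904273],
       [  0.        , 597.65427775, 239.47595276],
       [  0.        ,   0.        ,   1.        ]]), 'cam_to_world': array([[-0.5502237 ,  0.8178033 , -0.16867615,  0.41382396],
       [-0.83500617, -0.5399163 ,  0.10609002,  0.32007476],
       [-0.00431023,  0.19921887,  0.97994554,  1.32724719],
       [ 0.        ,  0.        ,  0.        ,  1.        ]])} {'intrinsics': array([[446.14897721,   0.        , 312.92527132],
       [  0.        , 446.14897721, 240.95071402],
       [  0.        ,   0.        ,   1.        ]]), 'cam_to_world': array([[ 0.80232038,  0.31618032, -0.50627267,  0.10767492],
       [-0.59648554,  0.45606521, -0.6604616 , -0.46952825],
       [ 0.02206839,  0.83188613,  0.5545074 ,  0.7076194 ],
       [ 0.        ,  0.        ,  0.        ,  1.        ]])}
```

View pics/scene1.png

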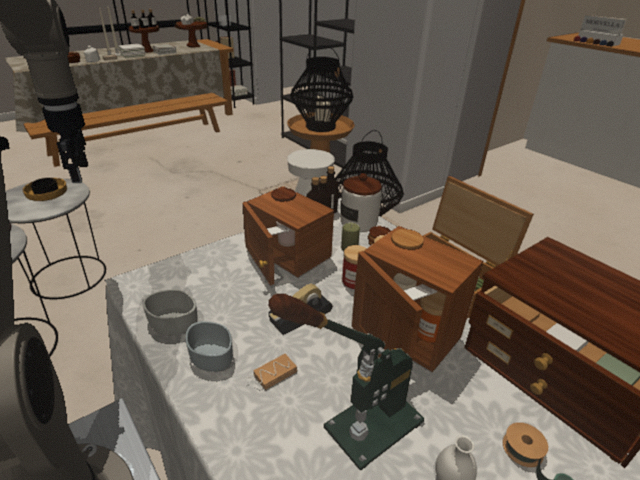

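View pics/top1.png

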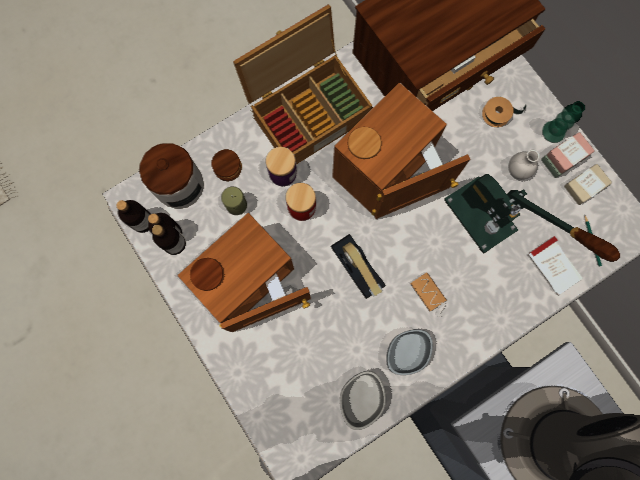

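The scene view shows the tall cupboard at about (420,295) with a press in front of it. In the top view its roof is at (390,145), its door runs from the hinge at about (378,212) to the free edge at (468,158), and the white catch is at (430,157).

Run:
```python
from h import *
im=cv2.imread('pics/top1.png')
cv2.imwrite('pics/top1c.png',cv2.resize(im[70:270,320:560],None,fx=3.3,fy=3,interpolation=cv2.INTER_CUBIC)[:600,:800])
np.set_printoptions(precision=4,suppress=True)
pts=[(402,90),(342,145),(440,128),(372,190),(384,190),(460,160),(427,177),(430,155),(505,205),(485,200),(515,195),(545,215),(600,245),(485,240),(450,200),(525,160)]
print(np.c_[pts,w('top','top1',pts,1)])
```

```text
[[402.      90.       0.7706  -0.1099   0.2076]
 [342.     145.       0.7396   0.0563   0.2097]
 [440.     128.       0.6623  -0.1258   0.2086]
 [372.     190.       0.6407   0.0475   0.1602]
 [384.     190.       0.6188   0.0389   0.2067]
 [460.     160.       0.5864  -0.1191   0.2099]
 [427.     177.       0.5946  -0.047    0.2041]
 [430.     155.       0.632   -0.0851   0.1848]
 [505.     205.       0.4648  -0.1359   0.2146]
 [485.     200.       0.5006  -0.1457   0.1216]
 [515.     195.       0.4695  -0.1591   0.2257]
 [545.     215.       0.4073  -0.1573   0.2813]
 [600.     245.       0.3196  -0.1559   0.3794]
 [485.     240.       0.4338  -0.132    0.0141]
 [450.     200.       0.5516  -0.1197   0.0182]
 [525.     160.       0.5289  -0.2924   0.0722]]
```

View pics/top1c.png

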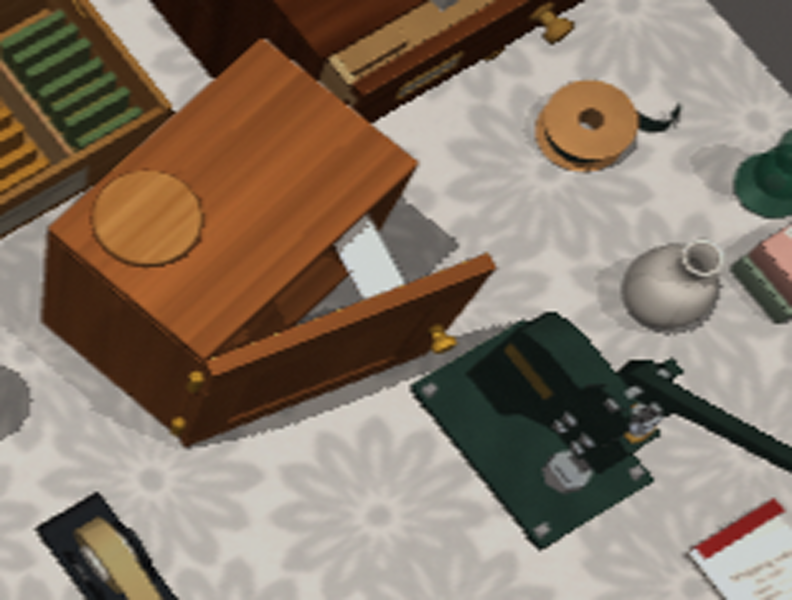

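The crop puts the door's top inner edge from (205,358) at the hinge to (487,254) at the free end. The catch meets the door near (388,292), and the press base stays just outside the swing. Next I turn these into positions.

```bash
cat >> h.py <<'E'
def ray(name,pts,z):
    c=camera_params(name); K=np.array(c['intrinsics']); T=np.array(c['cam_to_world']); o=[]
    for u,v in pts:
        r=T[:3,:3]@[(u-K[0,2])/K[0,0],-(v-K[1,2])/K[1,1],-1]; o.append(T[:3,3]+r*(z-T[2,3])/r[2])
    return np.array(o)
E
python3 - <<'E'
from h import *
np.set_printoptions(precision=4,suppress=True)
f=lambda L:[(320+a/3.3,70+b/3) for a,b in L]
P=ray('top',f([(205,358),(487,254),(210,374),(495,268),(197,352),(416,165),(48,228),(265,40)]),.21); print(P)
print(ray('top',f([(388,292),(360,300)]),.186))
for a,b in((0,1),(2,3),(4,5)):
  d=P[b]-P[a]; print(np.degrees(np.arctan2(d[1],d[0])),np.linalg.norm(d))
E
```

```text
[[ 0.6213  0.042   0.21  ]
 [ 0.5871 -0.138   0.21  ]
 [ 0.6109  0.0456  0.21  ]
 [ 0.5767 -0.1362  0.21  ]
 [ 0.6272  0.0436  0.21  ]
 [ 0.6605 -0.139   0.21  ]
 [ 0.7459  0.0698  0.21  ]
 [ 0.7836 -0.1144  0.21  ]]
[[ 0.6023 -0.0822  0.186 ]
 [ 0.6071 -0.0648  0.186 ]]
-100.77694117784745 0.18315407538025594
-100.64489573951558 0.1850235621201827
-79.67185251671694 0.18558418036023513
```

```bash
python3 -m creep '[[0.1,10,-20,50,0,0,-0.05],[0.1,25,-50,20,0,0,-0.1],[0.1,25,-50,20,0,0,-0.1],[0.1,25,-50,20,0,0,-0.1],[0.1,25,-50,20,0,0,-0.1]]' 25
python3 -m creep '[[0.1,25,-52,5,0,0,-0.1],[0.1,25,-52,5,0,0,-0.1],[0.1,25,-52,5,0,0,-0.1],[0.1,25,-52,5,0,0,-0.1],[0.1,25,-52,5,0,0,-0.1]]'
```

```text
t: 0.72
eef_pos: [0.3595, 0.4054, 0.3616]
tool_rot: [-0.0, 0.404, 0.915, -0.0]
contact_force: [0.6, 0.8, -0.6]
gripper_width: 0.549
grasp_force: 0.0
t: 1.35
eef_pos: [0.4843, 0.1455, 0.3863]
tool_rot: [-0.0, 0.617, 0.787, 0.0]
contact_force: [0.2, -0.0, -0.1]
gripper_width: 0.547
grasp_force: 0.0
```

```bash
python3 -m creep '[[0.1,22,-45,-5,0,0,-0.086],[0.1,22,-45,-5,0,0,-0.086],[0.1,22,-45,-5,0,0,-0.086],[0.1,22,-45,-5,0,0,-0.086],[0.1,20,-45,-5,0,0,-0.084]]'
python3 - <<'E'
from h import *
snap('wrist','w1'); print(camera_params('wrist'),get_obs()['q'])
E
```

```text
t: 1.98
eef_pos: [0.5924, -0.0788, 0.3609]
tool_rot: [-0.0, 0.77, 0.638, -0.0]
contact_force: [-0.1, 1.2, 0.3]
gripper_width: 0.552
grasp_force: 0.0
{'intrinsics': array([[380.3314477 ,   0.        , 316.82567836],
       [  0.        , 380.3314477 , 241.73599479],
       [  0.        ,   0.        ,   1.        ]]), 'mount': array([[-1.05688909e-03,  9.58994960e-01,  2.83421154e-01,
         7.22888703e-02],
       [ 9.99999430e-01,  1.05636446e-03,  1.54682521e-04,
         1.14288136e-04],
       [-1.51056275e-04,  2.83421156e-01, -9.58995529e-01,
        -1.42837766e-01],
       [ 0.00000000e+00,  0.00000000e+00,  0.00000000e+00,
         1.00000000e+00]])} [-0.48585178  0.29479233  0.67891377  1.60893567 -0.18525831  1.30426442
  0.02257826]
```

View pics/w1.png

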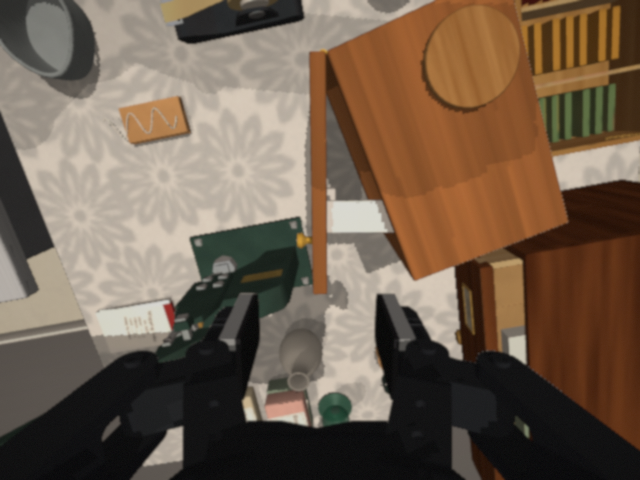

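The wrist view shows the door edge-on, columns 311 to 327, from row 52 (hinge) to row 293. The white catch is at (360,216), rows 200 to 232, and the fingers straddle the door at (250,300) and (380,300).

```bash
cat >> h.py <<'E'
def wray(fn,pts,z):
    from scipy.spatial.transform import Rotation as R
    s=np.load('pics/'+fn+'.npz'); c=camera_params('wrist'); K=np.array(c['intrinsics']); q=s['r']; T=np.eye(4); T[:3,:3]=R.from_quat([q[1],q[2],q[3],q[0]]).as_matrix(); T[:3,3]=s['p']; T=T@np.array(c['mount'])
    o=[]
    for u,v in pts:
        r=T[:3,:3]@[(u-K[0,2])/K[0,0],-(v-K[1,2])/K[1,1],-1]; o.append(T[:3,3]+r*(z-T[2,3])/r[2])
    return np.array(o)
E
python3 - <<'E'
from h import *
np.set_printoptions(precision=4,suppress=True)
im=cv2.imread('pics/w1.png')
cv2.imwrite('pics/w1c.png',cv2.resize(im[40:300,290:420],None,fx=2.3,fy=2.3,interpolation=cv2.INTER_CUBIC))
for v in (80,150,200,270): print(v,im[v,305:335,2])
P=wray('w1',[(311,52),(326,52),(313,293),(327,293),(329,201),(329,232),(328,50)],.21);print(P)
print(wray('w1',[(330,201),(330,232)],.186))
print(get_obs()['tool_rot'])
E
```

```text
80 [163 163 162 154 137 129 133 138 140 141 143 144 144 145 145 144 144 143
 140 127 103  77  61  56  53  55  54  54  54  55]
150 [169 145 135 131 125 117 119 127 133 135 135 136 137 138 138 139 139 140
 137 132 120 104  94  95  95  97  96  96  96  95]
200 [180 152 137 134 133 130 128 134 142 147 149 149 150 151 150 151 151 152
 152 148 135 126 135 147 154 166 178 183 182 175]
270 [ 48  47  47  47  48  49  63  90 119 136 143 144 144 145 145 146 147 147
 147 145 142 148 169 187 194 196 197 195 192 191]
[[ 0.6117  0.0441  0.21  ]
 [ 0.622   0.0421  0.21  ]
 [ 0.5782 -0.1365  0.21  ]
 [ 0.5897 -0.1387  0.21  ]
 [ 0.6053 -0.0623  0.21  ]
 [ 0.6008 -0.0869  0.21  ]
 [ 0.6236  0.0431  0.21  ]]
[[ 0.606  -0.0669  0.186 ]
 [ 0.6012 -0.0936  0.186 ]]
[ 0.0019  0.7736  0.6337 -0.0016]
```

View pics/w1c.png

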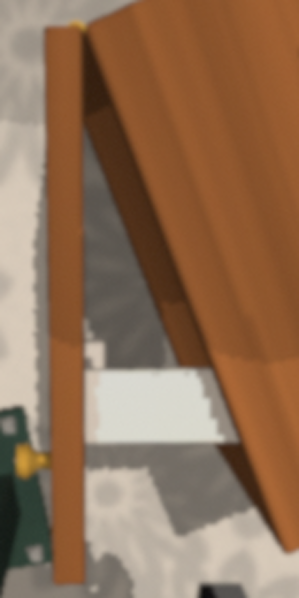

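```bash
python3 -m creep '[[0.1,2,0,-45,0,0,0.01],[0.1,0,0,-50,0,0,0],[0.1,0,0,-40,0,0,0],[0.1,0,0,-20,0,0,0],[0.1,0,0,0,0,0,0]]'
```

```text
t: 2.65
eef_pos: [0.5926, -0.0773, 0.2045]
tool_rot: [-0.001, 0.766, 0.643, -0.002]
contact_force: [0.4, 0.1, 0.2]
gripper_width: 0.551
grasp_force: 0.0
```

```bash
python3 -m creep '[[0.1,2,-2,-14,0,0,0],[0.1,0,0,-8,0,0,0],[0.1,0,0,0,0,0,0]]'; python3 -m creep '[[0.1,0,0,-10,0,0,0],[0.1,0,0,0,0,0,0]]'
python3 - <<'E'
from h import *
a=snap('wrist','w2')[0];b=snap('scene','s2')[0]
c=np.hstack([cv2.resize(a[100:420,160:560],(400,320)),cv2.resize(b[200:360,320:500],(360,320))])
cv2.imwrite('pics/c2.png',c[:,:,::-1])
E
```

```text
t: 3.02
eef_pos: [0.596, -0.0797, 0.1841]
tool_rot: [-0.0, 0.766, 0.643, -0.0]
contact_force: [-0.3, 0.4, -1.0]
gripper_width: 0.55
grasp_force: 0.0
t: 3.28
eef_pos: [0.5964, -0.0798, 0.1744]
tool_rot: [0.0, 0.766, 0.643, 0.0]
contact_force: [-0.6, 0.4, 5.0]
gripper_width: 0.546
grasp_force: 2.5
```

View pics/c2.png

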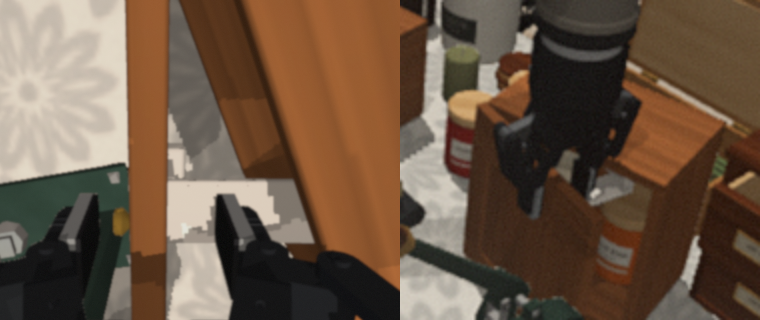

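The wrist crop shows the fingers straddling the door at columns 98 and 220 with the door at 148, and the inner finger is on the catch. Force reads 5 N, about 8 mm pressed. Next I close on the door.

```bash
python3 -m creep '[[-0.4,-2,0,-1,0,0,0],[-1,0,0,0,0,0,0],[-1,0,0,0,0,0,0],[-1,0,0,0,0,0,0]]' 30
```

```text
t: 3.88
eef_pos: [0.5943, -0.0804, 0.1743]
tool_rot: [0.001, 0.766, 0.643, 0.0]
contact_force: [-1.5, -1.8, 8.1]
gripper_width: 0.132
grasp_force: 36.2
```

Run:
```python
import numpy as np
r=np.array([-28,-123.3]);p=r
for k in range(1,12):
    a=-.09*k;q=np.array([[np.cos(a),-np.sin(a)],[np.sin(a),np.cos(a)]])@r;print(k,(q-p).round(1),(q-r+[594.3,-80.4]).round(1));p=q
```

```text
1 [-11.   3.] [583.3 -77.4]
2 [-10.7   4. ] [572.7 -73.4]
3 [-10.3   4.9] [562.4 -68.5]
4 [-9.8  5.8] [552.7 -62.6]
5 [-9.2  6.7] [543.5 -55.9]
6 [-8.6  7.5] [534.9 -48.5]
7 [-7.9  8.2] [527.  -40.2]
8 [-7.1  8.9] [519.9 -31.3]
9 [-6.3  9.5] [513.7 -21.8]
10 [-5.4 10. ] [508.3 -11.8]
11 [-4.5 10.5] [503.9  -1.3]
```

```bash
python3 -m creep '[[-1,-11,3,0,0,0,-0.09],[-1,-10.7,4,0,0,0,-0.09],[-1,0,0,0,0,0,0]]'
```

```text
t: 4.25
eef_pos: [0.572, -0.0732, 0.1743]
tool_rot: [0.0, 0.821, 0.571, 0.0]
contact_force: [-1.6, -2.8, 7.8]
gripper_width: 0.143
grasp_force: 34.9
```

```bash
python3 -m creep '[[-1,-10.3,4.9,0,0,0,-0.09],[-1,-9.8,5.8,0,0,0,-0.09],[-1,-9.2,6.7,0,0,0,-0.09],[-1,0,0,0,0,0,0]]'; python3 -m creep '[[-1,-8.6,7.5,0,0,0,-0.09],[-1,-7.9,8.2,0,0,0,-0.09],[-1,-7.1,8.9,0,0,0,-0.09],[-1,0,0,0,0,0,0]]'
```

```text
t: 4.75
eef_pos: [0.5428, -0.0558, 0.1743]
tool_rot: [0.0, 0.891, 0.455, 0.0]
contact_force: [-2.6, -1.7, 9.9]
gripper_width: 0.137
grasp_force: 35.2
t: 5.25
eef_pos: [0.5192, -0.031, 0.1743]
tool_rot: [0.0, 0.944, 0.331, 0.0]
contact_force: [-2.9, -2.1, 11.3]
gripper_width: 0.137
grasp_force: 35.6
```

```bash
python3 -m creep '[[-1,-6.3,9.5,0,0,0,-0.09],[-1,-5.4,10,0,0,0,-0.09],[-1,0,0,0,0,0,0]]'; python3 -c "
from h import *
print(get_obs()['q']); snap('top','t3')"
```

```text
t: 5.62
eef_pos: [0.5075, -0.0114, 0.1743]
tool_rot: [-0.0, 0.97, 0.245, 0.0]
contact_force: [-2.8, -2.0, 13.1]
gripper_width: 0.136
grasp_force: 35.7
[-0.79855316  0.36672946  0.8701966   2.04962123 -0.36295259  0.88242981
 -0.80202325]
```

View pics/t3.png

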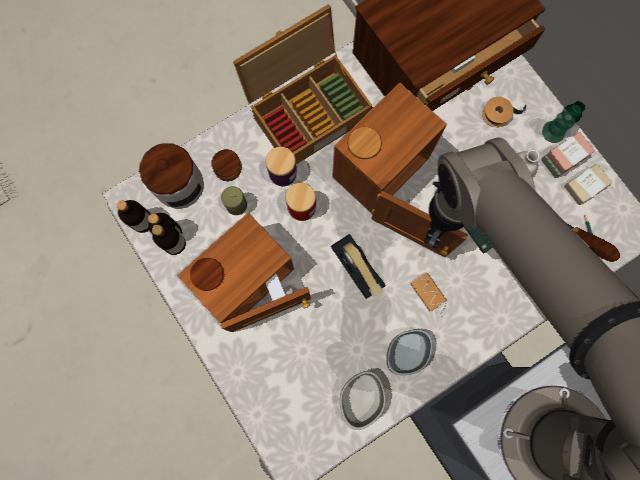

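The top view shows the tall door running from about (378,200) to (465,250), near 1.27 rad, and the low door unchanged at (265,312). Next I let go and lift.

```bash
python3 -m creep '[[-0.5,0,0,0,0,0,0],[-0.1,0,0,0,0,0,0],[-0.1,0,0,0,0,0,0]]'; python3 -m creep '[[-0.1,0,0,15,0,0,0],[-0.1,0,0,30,0,0,0],[-0.1,0,0,50,0,0,0],[-0.1,0,0,50,0,0,0],[-0.1,0,0,0,0,0,0]]'
python3 -c "
from h import *
snap('wrist','w4'); a=snap('top','t4')[0]; b=cv2.imread('pics/w4.png')[:,:,::-1]
cv2.imwrite('pics/c4.png',np.hstack([cv2.resize(b,(400,300)),cv2.resize(a[100:325,220:520],(400,300))])[:,:,::-1])"
```

```text
t: 6.05
eef_pos: [0.508, -0.0105, 0.1737]
tool_rot: [-0.0, 0.969, 0.246, 0.0]
contact_force: [0.5, 2.0, 5.4]
gripper_width: 0.448
grasp_force: 3.3
t: 6.68
eef_pos: [0.5094, -0.0117, 0.322]
tool_rot: [-0.0, 0.969, 0.245, 0.003]
contact_force: [-0.4, 0.7, -0.1]
gripper_width: 0.449
grasp_force: 0.0
```

View pics/c4.png

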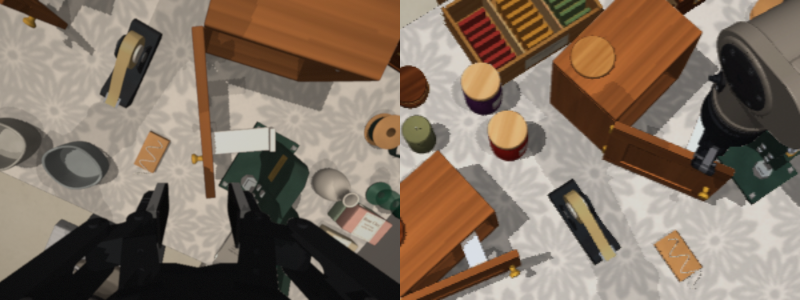

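The door stands well past two thirds open and the gripper is clear of everything. Handing in.

```bash
python3 -c "
from station import *
print(hand_in())"
```

```text
the job is handed in; nothing more can be done
None
```

The taller cupboard's catch was pressed and its door pulled open to about 1.27 rad (estimated from the arm's motion and the pictures), then released and left standing open; the lower door stayed on its catch, and the job was handed in at about 7 s.

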